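# Load a batten into the drilling jig

## Robot

A 6-joint arm with a two-finger parallel gripper is mounted at the origin on a cart in front of the work surface, level with it; the furniture and walls round the work are solid. World frame = base frame: x ahead of the robot, y to its left, z up, the work surface at z = 0. Lengths are in m, angles in rad, forces in N, time in s.
With the tool pointing down it reaches from about 0.4 to 0.925 m from the base axis. Payload 3.4 kg.
Tool frame: the origin (TCP) lies on the centre line of the jaws, within the pads' length; the fingertips stand 22 mm ahead of it and the grasp point (between the pads) lies 3 mm ahead of it (finger_overhang is the distance from the TCP to the fingertips, in m); z points along the fingers, y is the line along which they close (so a half turn about z gives the same grasp; the last joint's range is limited). The gripper opens to 85 mm and grips with 20 to 120 N. Pads are 22 mm wide; open, the fingers measure 114 mm over their backs; the gripper's body (76 mm by 85 mm) begins 54 mm behind the grasp point. The pads swing forward as they close: fully open they stand 13 mm farther back than shut.
Start: joints at [1.063, 0.307, 1.506, -0, 1.328, -0.073], TCP at [0.242, 0.522, 0.253] pointing down, gripper open.
Joint ranges: [-3.12, 3.12], [-1.05, 2.28], [0.14, 2.33], [-1.42, 4.57], [0.1, 2.73], [-2.68, 2.68]. Speed limits (rad/s): [2.57, 2.57, 3.14, 3.14, 3.14, 3.14].

## Interface

Orientations are given as a 3x3 rotation matrix whose columns are the frame's x, y, z axes.
In Python, from station import goto, movel, set_joints, command_gripper, wait, solve_ik, sense, camera, camera_model, MotionError, finish_job, look_for, trace, finger_overhang gives the robot as it stands. The module is installed in compiled form; this text tells all that it offers. Calls block until the motion is done:
- goto(position, orientation): joint-space move of the TCP to a pose.
- movel(position, rotation=None, v=0.15, guard=None): straight line of the TCP; rotation=None keeps the orientation; v is the mean speed in m/s. With guard (N) it stops when the force on the tool has changed by that much, and returns True; else False.
- set_joints(angles): joint-space move.
- command_gripper(opening, grip_force=None): opening from 0.0 (shut) to 1.0 (fully open); grip_force is the grip in N (None keeps the last); returns when the fingers have stopped.
- wait(seconds).
- solve_ik(position, orientation): joint angles nearest the present ones, or None.
- sense(): the state.
- camera(name): name is "side" or "top" or "wrist"; returns (picture, depth): 480x640x3 uint8, red, green, blue; 480x640 float32, m along the optical axis (not along the pixel's ray), 0 where there is no reading.
- camera_model(name): a dict with "fov_y" (degrees; the focal length in pixels is half the picture's height over the tangent of half this angle, whatever the lens; pixels are square), "cx", "cy" (the principal point, pixels), "D" ([k1, k2, p1, p2, k3] as OpenCV has them; the pictures are not rectified), "rvec" (rotation vector, rad) and "tvec" (3), from world to camera coordinates, as OpenCV has them. Camera axes: x right, y down, z forward; pixel columns grow to the right and rows downward; lengths in m; the calibration is good to about 2 mm. A picture is of the moment at which its call begins: read the wrist's pose just before it. camera_model takes no time and is no camera call; for the wrist camera it gives the pose at the moment of the call.
A pose or a line that the arm cannot do raises MotionError and nothing moves.
- finish_job(): hands the job in; it is judged then, once.
Trained networks look in the newest picture that a camera, given by its name, has taken for a name from the list of things; names that differ only in an ending like _2 or _b are one class to them, and where a whole thing is asked for, a point or a joint stands for the part that bears it (a point fixed in the world has none). Each returns a list of dicts, best first, with "score" (0 to 1); they miss things now and then, are a little off and sometimes report something else, mostly with a low value. They report only what shows in the picture. A call takes as long as a camera call.
- look_for(camera, target): "xy" ([column, row] in pixels, amid what is visible of it).
- trace(camera, target): "mask" (480x640 bool, what is visible of it) and "xy" ([column, row] in pixels, amid what is visible of it).
The state is a dict: "time": time; "q": joint angles; "joint_velocities": joint speeds; "joint_torque": joint torques, N m; "tcp_pos": TCP position; "tool_rot": TCP orientation; "wrist_force": force on the tool from outside, world axes, zero at the start; "ft_torque": the same for the moment, N m; "gripper_width": opening from 0.0 (shut) to 1.0 (fully open); "grasp_force": force on a finger pad.
Only numpy, scipy, OpenCV 4.12 (cv2) and the standard library are available. Lean on these libraries where they do the work, as an engineer would, in place of code of your own. Each camera call takes 0.05 s, during which the arm holds its last target. There are 200 camera calls.

## Task

Load the long red-ended batten into the drilling jig: with the batten lying on the jig board at a slant, butt its red end against the steel post under the drill-guide plate, then swing the batten round about that end until it lies flush along the fence and the spring latch snaps out in front of its bare end. Leave the batten held there with its red end still against the post, and do not disturb the short offcut or the other things on the table.

Things in the scene. Friction and masses are not known exactly. Their poses are not given: they have to be found in the camera images.
- drill_jig: Drilling jig screwed to the table; position and yaw vary. Origin under the middle of its dark board, on the table top. +x: to the fence at the back; +y: left along the fence to the post; z up. Board 215 (x) by 340 (y) mm, top at z 15. Sizes below are in this frame, mm. Seated, the long batten's origin is at (37.5, 9, 15), its x axis along the jig's +y.
- post (a point): Axis of the jig's steel post, 14 mm above the board: jig (45.5, 135, 29). The post is 12 mm in diameter, its top at z 59; it stands 7 mm in front of the fence plane at the fence's left end. The batten's red end face butts against it.
- fence_mid (a point): Point on the fence's front face at board height: jig (52.5, 9, 15). The fence is an aluminium wall; its front face is the plane x = 52.5 from y = -116 to 124, top at z 49.
- guide_edge (a point): Middle of the lower front edge of the drill-guide plate: jig (6.5, 7, 79). The windowed aluminium plate spans x 6.5 to 97.5, y -103 to 117, z 79 to 85, held by brackets behind the fence. Its edge stands 16 mm in front of a seated batten's front face (x = 22.5), so an upright tool cannot push that face home: come in from the front with the fingers tilted forward 28 to 45 degrees.
- bush_row (a point): Middle of the row of four steel drill bushes that hang from the plate, at the height of their lower ends: jig (37.5, 7, 49). They leave 34 mm over the board, so the 28 mm batten only goes in from the front along the board, lifted by less than 6 mm.
- lead_in (a point): Inner end of the slanted lead-in of the blue latch housing: jig (-4.5, -113.5, 15). The slant runs from here out to (-27.5, -133.5) and guides the batten's bare end towards the post. Housing: x -27.5 to 52.5, y -113.5 to -158, top z 43; a seated batten ends 2.5 mm from it, at y = -111.
- latch_bolt (a joint): Spring bolt of the latch, m: 0 = out, 0.014 = pushed in (to jig -y). Out, its steel nose stands 10 mm over a seated batten's bare end: square back at jig x = 20 (2.5 mm clear of the batten), front bevelled from (18, -101) to (-2, -114), z 20 to 34. A batten swung to the fence pushes it in, then it springs out in front. Spring 1.1 N out, 2.6 N in; passing it takes 2 to 5 N at the bare end.
- bolt_tip (a point): Tip of the bolt's nose, on its square back face: jig (20, -101, 27) when out; moves with the bolt.
- long_batten: The long batten: dark brown wood, 240 mm long (its x), 30 wide (its y), 28 high (its z), about 0.13 kg; its squared end, at +x, is painted red over the last 22 mm. Lies flat on the table left or right of the jig. Origin: middle of its underside.
- red_end (a point): Centre of the long batten's red end face (batten x = +120 mm, 14 mm above its underside).
- bare_end (a point): Centre of the long batten's bare end face (batten x = -120 mm, 14 mm above its underside).
- short_offcut: Short offcut of the same wood, 150 by 30 by 28 mm (x, y, z), no red end, lying on the other side of the jig from the long batten; not to be used. Origin: middle of its underside.
- tin: Flat red tin, 67 by 96 by 24 mm; bystander at the left front. Origin: middle of its underside.
- blue_box: Small blue carton standing upright, 61 by 73 by 88 mm; bystander at the left. Origin: middle of its underside.

How it is judged:
On the way, in this order (a step that is already met when the one before it is completed fails the run):
1. the long batten lies flat on the jig board at a slant (more than 11 degrees to the fence) with its red end at the post (horizontal distance between red_end and post below 0.02 m and angle between the x axis of long_batten and the y axis of drill_jig, either way round above 0.2 rad and angle between long_batten's own z axis and vertical below 0.06 rad and height (world z) of long_batten below 0.02 m), for 0.1 s.
2. swung about its red end, which stays at the post, the batten pushes the latch bolt in (value of joint latch_bolt above 0.004 m and horizontal distance between red_end and post below 0.022 m and height (world z) of long_batten below 0.022 m), for 0.03 s.
At the end, for the whole second after the job is handed in: The long batten lies at rest flat on the jig board along the fence (parallel within 1.4 degrees, both ends within 4 mm of the fence), its red end within 4 mm of the post, and the latch bolt is out again in front of its bare end (within 2 mm of fully out) (angle between the x axis of long_batten and the y axis of drill_jig, either way round below 0.025 rad and x of each of red_end, bare_end in the frame of drill_jig above 0.0335 m and y of red_end in the frame of drill_jig above 0.125 m and z of long_batten in the frame of drill_jig below 0.018 m and angle between long_batten's own z axis and vertical below 0.04 rad and value of joint latch_bolt below 0.002 m and linear speed of long_batten below 0.01 m/s); the robot touches nothing.
It fails at once if the short offcut is moved by more than 20 mm (distance of short_offcut from where it was at the start of the episode above 0.02 m).
It fails at once if the blue carton or the red tin is moved by more than 20 mm (distance of any of blue_box, tin from where it was at the start of the episode above 0.02 m).
It also fails if it takes over 72 s, if anything falls off the work surface, if the arm or the gripper's body presses on something with over 40 N, if the wrist force passes 120 N, or if a joint passes its speed limit or range.

## Working session

There is one attempt and no reset: what is moved stays moved. The work goes in short steps, each a Python script; the robot and the scene stay as the last script left them, time stands still between calls to the robot, and variables do not carry over. Pictures are saved under pics/ and viewed, at most 10 in all, crops included, and the job is handed in when it is done.

```bash
mkdir -p pics
cat > h.py <<'E'
import numpy as np, cv2, time
from station import *
def cam(n):
    m=camera_model(n); p,d=camera(n); return m,p,d
def K(m):
    f=240/np.tan(np.radians(m["fov_y"])/2); return np.array([[f,0,m["cx"]],[0,f,m["cy"]],[0,0,1.]])
def unproj(m,d,mask):
    r,c=np.nonzero(mask&(d>0)); z=d[r,c]
    u=cv2.undistortPoints(np.stack([c,r],1).astype(float)[:,None],K(m),np.array(m["D"],float))[:,0]
    P=np.c_[u*z[:,None],z]; R=cv2.Rodrigues(np.array(m["rvec"],float))[0]
    return (P-np.array(m["tvec"]).ravel())@R
def proj(m,X):
    return cv2.projectPoints(np.array(X,float).reshape(-1,3),np.array(m["rvec"],float),np.array(m["tvec"],float),K(m),np.array(m["D"],float))[0][:,0]
def save(n,p): cv2.imwrite(f"pics/{n}.png",p[...,::-1])
E
python3 - <<'E'
from h import *
for n in("top","side"):
    m,p,d=cam(n); save(n,p); R=cv2.Rodrigues(np.array(m["rvec"]))[0]
    print(n,m["fov_y"],-R.T@np.array(m["tvec"]).ravel(),R[2])
    for t in("long_batten","drill_jig","short_offcut","tin","blue_box"):
        for q in trace(n,t)[:2]:
            P=unproj(m,d,q["mask"]); print(t,q["score"],q["xy"],P.min(0).round(3),P.max(0).round(3),np.median(P,0).round(3))
    for t in("post","red_end","bare_end","fence_mid","guide_edge","lead_in","bolt_tip","bush_row"):
        print(t,[(round(q["score"],2),np.round(q["xy"])) for q in look_for(n,t)[:2]])
print(sense()["time"])
E
```

```text
top 48.161114353529186 [0.41002766 0.06492311 1.30400103] [ 0.07241415 -0.01203896 -0.99730199]
long_batten 0.8 [477.3, 250.4] [ 0.355 -0.358 -0.008] [ 0.593 -0.273  0.036] [ 0.475 -0.309  0.026]
long_batten 0.67 [388.2, 195.5] [ 0.602 -0.157 -0.002] [ 0.625 -0.078  0.081] [ 0.614 -0.094  0.033]
drill_jig 0.75 [341.2, 204.8] [ 0.472 -0.156 -0.009] [0.716 0.198 0.093] [0.593 0.023 0.016]
short_offcut 0.86 [208.5, 234.9] [ 0.444  0.31  -0.006] [0.592 0.367 0.035] [0.518 0.335 0.026]
tin 0.74 [151.1, 276.0] [ 0.376  0.434 -0.005] [0.476 0.513 0.031] [0.426 0.468 0.023]
blue_box 0.58 [141.7, 233.3] [ 0.484  0.442 -0.005] [0.55  0.52  0.089] [0.516 0.471 0.08 ]
blue_box 0.37 [341.2, 205.3] [ 0.472 -0.153 -0.007] [0.714 0.198 0.093] [0.593 0.024 0.016]
post [(0.69, array([340., 205.]))]
red_end [(0.85, array([479., 254.]))]
bare_end [(0.76, array([478., 253.]))]
fence_mid [(0.9, array([341., 206.]))]
guide_edge [(0.72, array([339., 207.]))]
lead_in [(0.59, array([345., 204.]))]
bolt_tip [(0.43, array([387., 193.]))]
bush_row [(0.89, array([341., 207.]))]
side 46.758051960028745 [0.07582814
[... 197 characters left out ...]
 -0.251 -0.01 ] [0.766 0.21  0.089] [0.599 0.075 0.012]
short_offcut 0.82 [294.2, 302.3] [ 0.443  0.313 -0.006] [0.609 0.459 0.082] [0.505 0.349 0.021]
tin 0.68 [314.5, 335.9] [ 0.365  0.404 -0.007] [0.477 0.592 0.093] [0.417 0.47  0.021]
blue_box 0.62 [271.9, 324.1] [ 0.481  0.362 -0.004] [0.555 0.531 0.085] [0.504 0.505 0.064]
post [(0.58, array([299., 248.])), (0.44, array([307., 224.]))]
red_end [(0.57, array([351., 206.]))]
bare_end [(0.75, array([299., 248.])), (0.56, array([348., 205.]))]
fence_mid [(0.7, array([300., 246.]))]
guide_edge [(0.92, array([300., 248.]))]
lead_in [(0.85, array([300., 246.]))]
bolt_tip [(0.36, array([309., 223.]))]
bush_row [(0.64, array([296., 246.]))]
1.4
```

Run:
```python
import cv2
p=cv2.imread("pics/top.png"); cv2.imwrite("pics/topc.png",cv2.resize(p[120:330,110:530],(800,400),interpolation=cv2.INTER_CUBIC))
```

```text
(no output)
```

View pics/topc.png

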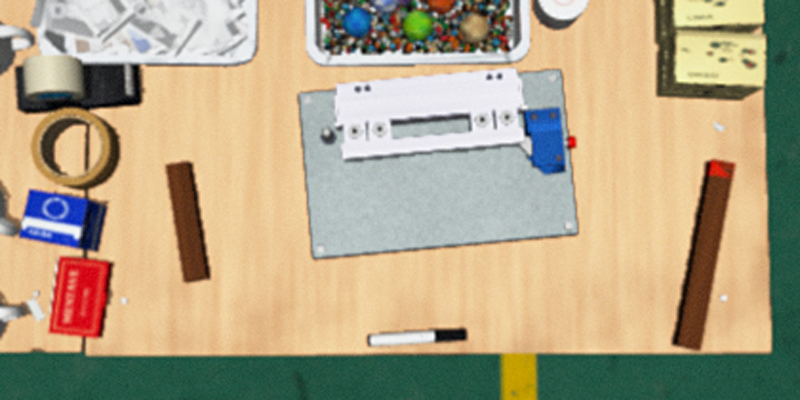

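The top view shows the long batten on the right, with its red end far from the robot at crop px (720,168). The jig is in the middle with its post at (328,135). The offcut, box and tin are on the left. Next I'll fit poses from the top depth and then check them with a wrist picture.

```bash
cat >> h.py <<'E'
def rect(P):
    (c,s,a)=cv2.minAreaRect(P[:,:2].astype(np.float32)); return np.array(c),np.array(s),a
def down(yaw,tilt=0):
    # z axis down, tool x axis horizontal along yaw (before tilt); tilt leans fingers toward yaw dir
    c,s=np.cos(yaw),np.sin(yaw); f=np.array([c,s,0]); d=np.array([0,0,-1.])
    z=np.cos(tilt)*d+np.sin(tilt)*f; x=np.cos(tilt)*f-np.sin(tilt)*d; y=np.cross(z,x)
    return np.stack([x,y,z],1)
E
python3 - <<'E'
from h import *
m,p,d=cam("top")
P=unproj(m,d,trace("top","long_batten")[0]["mask"]); Q=P[(P[:,2]>.02)]; print("batten",rect(Q))
P=unproj(m,d,trace("top","drill_jig")[0]["mask"]); print("jig all",rect(P)); 
Q=P[(P[:,2]>.009)&(P[:,2]<.021)];print("board",rect(Q),len(Q))
Q=P[P[:,2]>.075];print("plate",rect(Q),len(Q))
s=sense(); print(s["tcp_pos"],s["tool_rot"].round(2) if hasattr(s["tool_rot"],'round') else s["tool_rot"])
mw=camera_model("wrist"); R=cv2.Rodrigues(np.array(mw["rvec"]))[0]; C=-R.T@np.array(mw["tvec"]).ravel()
T=np.array(s["tool_rot"]); print("cam in tool",T.T@(C-np.array(s["tcp_pos"])),(T.T@R.T).round(2),mw["fov_y"])
for yaw in(0,np.pi,np.pi/2,-np.pi/2): print(yaw,solve_ik([.5,.02,.35],down(yaw)))
E
```

```text
batten (array([ 0.47612533, -0.31103656]), array([0.03509333, 0.23985671]), 76.88851928710938)
jig all (array([0.59668791, 0.02171654]), array([0.22603589, 0.34802073]), 5.044276714324951)
board (array([0.5925048 , 0.02234125]), array([0.21490674, 0.33994821]), 5.2189040184021) 8182
plate (array([0.64397621, 0.03384871]), array([0.09231573, 0.21971008]), 5.067052841186523) 3239
[0.2417108  0.52173047 0.25329555] [[-0.91  0.42 -0.  ]
 [ 0.42  0.91 -0.  ]
 [ 0.   -0.   -1.  ]]
cam in tool [ 0.06519495 -0.00045294 -0.12062   ] [[-0.   -0.96 -0.26]
 [ 1.   -0.   -0.  ]
 [ 0.   -0.26  0.96]] 60.257246089545
0 [-4.44541570e-02  1.38261385e-01  1.49093756e+00 -4.44089210e-16
  1.51239371e+00  1.52634217e+00]
3.141592653589793 [-4.44541570e-02  1.38261385e-01  1.49093756e+00 -4.44089210e-16
  1.51239371e+00 -1.61525048e+00]
1.5707963267948966 [-4.44541570e-02  1.38261385e-01  1.49093756e+00 -4.44089210e-16
  1.51239371e+00 -4.44541570e-02]
-1.5707963267948966 None
```

```bash
cat >> h.py <<'E'
JC=np.array([.5925,.0223,0]); JY=np.radians(5.12)
def J(x,y,z,c=None):
    c=JC if c is None else c; k,s=np.cos(JY),np.sin(JY); x,y,z=x/1e3,y/1e3,z/1e3
    return np.array([c[0]+k*x-s*y,c[1]+s*x+k*y,z])
PTS=dict(post_top=(45.5,135,59),post=(45.5,135,15),gl=(6.5,117,79),gr=(6.5,-103,79),lead=(-4.5,-113.5,43),lead2=(-27.5,-133.5,43),bolt=(20,-101,34),b1=(-107.5,170,15),b2=(-107.5,-170,15))
def overlay(m,p):
    for k,v in PTS.items():
        u=proj(m,J(*v))[0]
        if abs(u).max()<2000: cv2.drawMarker(p,tuple(int(round(a)) for a in u),(255,0,255),cv2.MARKER_CROSS,9,1)
    return p
E
python3 - <<'E'
from h import *
goto([.47,.03,.36],down(np.pi+JY))
m,p,d=cam("wrist"); save("w1",overlay(m,p.copy()))
M=np.ones((480,640),bool); P=unproj(m,d,M); 
k=np.array([[np.cos(JY),np.sin(JY)],[-np.sin(JY),np.cos(JY)]])
L=(P[:,:2]-JC[:2])@k.T*1e3; z=P[:,2]*1e3
def rng(sel,n): print(n,sel.sum(),np.percentile(L[sel],[1,50,99],axis=0).round(1).tolist(),np.median(z[sel]).round(1))
near=(abs(L[:,0])<140)&(abs(L[:,1])<190)
rng(near&(z>80)&(z<92),"plate"); rng(near&(z>50)&(z<65)&(L[:,1]>122),"posttop")
rng(near&(z>38)&(z<50)&(L[:,1]<-108),"housing"); rng(near&(z>10)&(z<20),"board"); print(sense()["time"])
E
```

```text
plate 13396 [[7.0, -101.0], [55.3, 6.1], [97.2, 113.2]] 85.1
posttop 243 [[40.3, 122.2], [129.8, 131.8], [139.8, 143.0]] 55.4
housing 1172 [[-21.7, -157.5], [-0.8, -128.2], [57.0, -111.9]] 43.2
board 32734 [[-105.3, -164.3], [-39.3, 14.2], [94.4, 165.6]] 15.7
3.5917
```

View pics/w1.png

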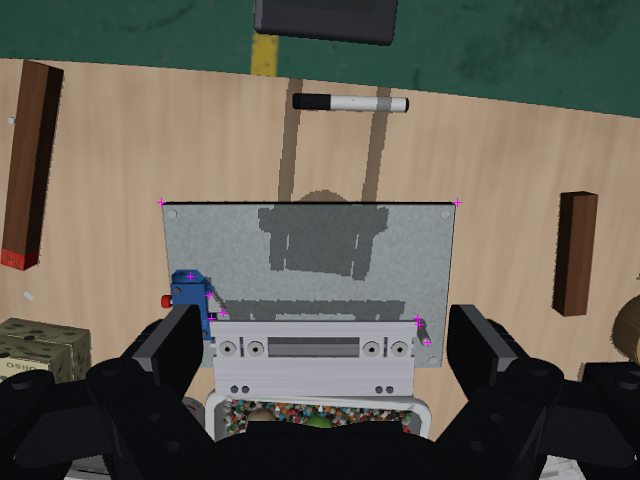

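The model points fall on the jig corners (162,202 and 457,202), the plate and the post, so the pose is good. Now the grasp.

```bash
cat > g.py <<'E'
from h import *
BY=np.radians(-13.1); B=np.array([.4761,-.3110,0]); b=np.array([np.cos(BY),np.sin(BY),0])
G=B-.07*b; R=down(BY)
goto(G+[0,0,.15],R); movel(G+[0,0,.026],v=.12)
command_gripper(0.0,80); s=sense(); print(s["gripper_width"],s["grasp_force"],s["wrist_force"])
movel(G+[0,0,.19],v=.2)
A=np.radians(30); u=(J(np.sin(A)*1e3,np.cos(A)*1e3,0)-JC); n=J(np.cos(A)*1e3,-np.sin(A)*1e3,0)-JC
r=J(45.5,135,0)-.006*u-.008*n; g=r-.19*u
R2=down(JY+np.pi/2-A)
goto(g-.13*u+[0,0,.19],R2); movel(g-.13*u+[0,0,.070],v=.15)
m,p,d=cam("wrist"); save("w2",p); 
for c in("top",):
    m,p,d=cam(c); save("t2",p)
    P=unproj(m,d,trace(c,"long_batten")[0]["mask"]); 
    L=(P-(g-.13*u)); a=L@u*1e3; l=L@n*1e3; sel=(abs(l)<25)&(P[:,2]>.055)&(P[:,2]<.1); z=P[:,2]*1e3
    print(np.percentile(a[sel],[0.5,99.5]),np.percentile(l[sel],[1,50,99]),"slope",np.polyfit(a[sel&(a>50)],z[sel&(a>50)],1),np.polyfit(a[sel&(a>50)],l[sel&(a>50)],1))
s=sense(); print(s["gripper_width"],s["wrist_force"],s["ft_torque"],s["time"])
E
python3 g.py
```

```text
0.3305632340003445 80.47484636306763 [-1.15649647  0.71146852  6.34635237]
[ 21.42679076 186.51521739] [-13.71239095   0.37824818  16.37250415] slope [-6.53042865e-03  7.12922453e+01] [-0.00512202  1.38275962]
0.33353183570510214 [ 0.4243118  -0.8300475  -1.43837955] [-0.07907671  0.02624669  0.0184812 ] 10.7083
```

View pics/w2.png

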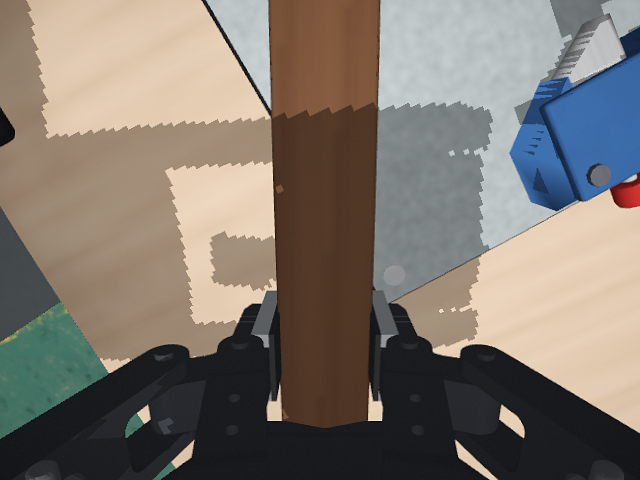

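The batten is held square, with 0.4° of droop. The latch housing at px (590,110) is well clear of it on the right. Next I lower it and slide it to the post.

```bash
cat > s.py <<'E'
from h import *
A=np.radians(30); u=(J(np.sin(A)*1e3,np.cos(A)*1e3,0)-JC); n=J(np.cos(A)*1e3,-np.sin(A)*1e3,0)-JC
r=J(45.5,135,0)-.006*u-.008*n; g=r-.19*u
print(movel(g-.13*u+[0,0,.043],v=.06,guard=8), sense()["tcp_pos"][2])
print(movel(g-.02*u+[0,0,.043],v=.08,guard=8))
f=movel(g+.010*u+[0,0,.043],v=.02,guard=6); s=sense()
e=np.array(s["tcp_pos"])-g; print(f,"along",e@u*1e3,"lat",e@n*1e3,s["tcp_pos"][2],s["wrist_force"],s["time"])
m,p,d=cam("side"); save("s3",cv2.resize(p[170:330,200:440],(800,533)))
m,p,d=cam("top"); P=unproj(m,d,trace("top","long_batten")[0]["mask"]); L=P-g; a=L@u*1e3; l=L@n*1e3; z=P[:,2]*1e3
q=(abs(l)<30)&(z>30)&(z<60)&(a>20); print(np.percentile(l[q],[1,50,99]),np.polyfit(a[q],l[q],1),np.polyfit(a[q],z[q],1),a[q].max())
E
python3 s.py
```

```text
True 0.041620153260958366
False
True along 1.766353964753339 lat -0.795484619006372 0.04243443031681552 [-0.46079217 -0.53980277 -1.62533252] 13.8
[-15.99346754  -4.28211043  13.85057459] [-0.02268445 -0.52070519] [-5.07902412e-04  4.15887116e+01] 189.93901359522798
```

View pics/s3.png

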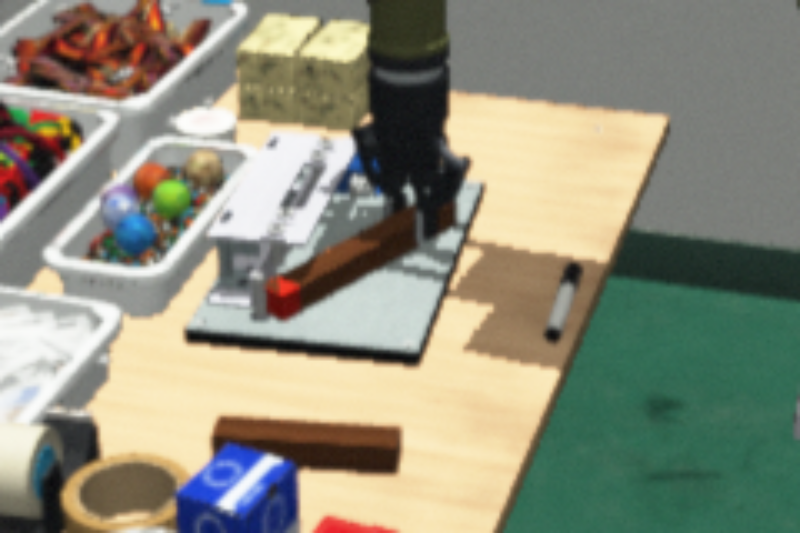

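The red end is at the post (px 262,300) and the batten lies on the board. I'll keep it gripped and swing it about the post to about 23°, checking forces, then release it and measure.

```bash
cat >> h.py <<'E'
def un(A): return J(np.sin(A)*1e3,np.cos(A)*1e3,0)-JC, J(np.cos(A)*1e3,-np.sin(A)*1e3,0)-JC
def batten_edge():
    """front top edge of batten from the top camera -> jig frame: slant deg, red front corner, bare front corner"""
    m,p,d=cam("top"); q=trace("top","long_batten")[0]; P=unproj(m,d,q["mask"]); P=P[(P[:,2]>.036)&(P[:,2]<.05)]
    k=np.array([[np.cos(JY),np.sin(JY)],[-np.sin(JY),np.cos(JY)]]); L=(P[:,:2]-JC[:2])@k.T*1e3
    L=L[(abs(L[:,1])<180)&(abs(L[:,0])<140)]
    ys=np.arange(L[:,1].min()+4,L[:,1].max()-4,4); e=np.array([[np.percentile(L[abs(L[:,1]-y)<2.5][:,0],4),y] for y in ys if (abs(L[:,1]-y)<2.5).sum()>8])
    c=np.polyfit(e[:,1],e[:,0],1); k=abs(e[:,0]-np.polyval(c,e[:,1]))<4; c=np.polyfit(e[k,1],e[k,0],1)
    return p,np.degrees(np.arctan(c[0])),"x at y=100,0,-60:",np.polyval(c,[100,0,-60]).round(1),"y range",np.percentile(L[:,1],[.3,99.7]).round(1)
E
cat > w.py <<'E'
from h import *
print(batten_edge()[1:])
z=np.array([0,0,.0425]); c=sense()["wrist_force"]
for a in(28,26,24.5,23):
    A=np.radians(a); u,n=un(A); t=J(45.5,135,0)-.1943*u-.008*n+z
    f=movel(t,down(JY+np.pi/2-A),v=.03,guard=15); s=sense(); print(a,f,s["wrist_force"].round(1),s["ft_torque"].round(2),s["gripper_width"])
    if f: break
command_gripper(.46); s=sense(); print(s["gripper_width"],s["wrist_force"])
f=movel(np.array(s["tcp_pos"])+[0,0,.10],v=.08,guard=8); print(f,sense()["tcp_pos"])
p,*r=batten_edge(); print(r,sense()["time"]);
E
python3 w.py
```

```text
(np.float64(29.181914154342774), 'x at y=100,0,-60:', array([ -1.2, -57.1, -90.6]), 'y range', array([-76. , 137.4]))
28 False [ 0.6  0.  -1.7] [-0.1   0.02 -0.05] 0.3347321525909331
26 False [ 0.7 -0.3 -1.4] [-0.1   0.03 -0.02] 0.3363323554626354
24.5 False [-5.8  0.4  2.9] [0.09 0.47 0.06] 0.33387252944740664
23 True [-1.9 -0.   4.2] [ 0.09 -0.07 -0.07] 0.3357654182280136
0.46059647088104033 [-6.59150767 -1.50704237  3.76762509]
True [ 0.54947391 -0.0202068   0.05556355]
[np.float64(23.045411728584767), 'x at y=100,0,-60:', array([ -3.1, -45.6, -71.1]), 'y range', array([-88. , 138.2])] 16.1833
```

```bash
cat > e.py <<'E'
from h import *
s=sense(); print(s["wrist_force"].round(1),s["ft_torque"].round(2))
dx=J(-1e3,0,0)-JC
f=movel(np.array(s["tcp_pos"])+.004*dx,v=.03); s=sense(); print(s["wrist_force"].round(1),s["ft_torque"].round(2))
m,p,d=cam("wrist"); save("w4",p); print(batten_edge()[1:])
E
python3 e.py
```

```text
[ 0.1 -0.5  0.1] [ 0.02  0.01 -0.03]
[-0.6  0.5 -0.5] [-0.02 -0.01 -0.01]
(np.float64(23.068174002048966), 'x at y=100,0,-60:', array([ -3.3, -45.9, -71.5]), 'y range', array([-84.9, 136.4]))
```

View pics/w4.png

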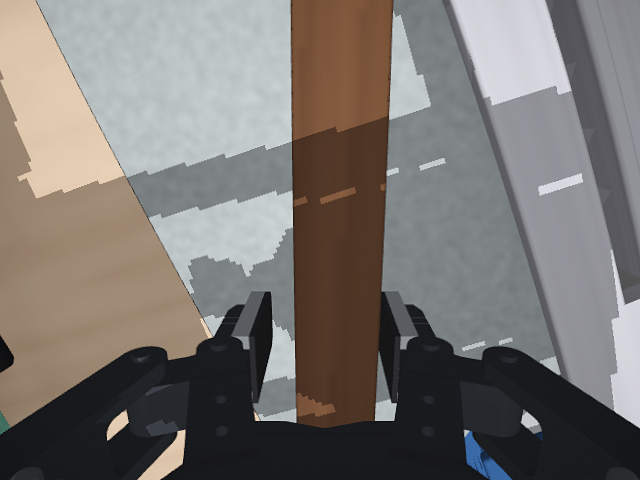

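The fingers straddle the batten with clear gaps and touch nothing; the guard tripped only because an earlier contact let go. I'll lift out and look at the red end from close by.

```bash
cat > v.py <<'E'
from h import *
t=np.array(sense()["tcp_pos"]); movel(t+[0,0,.03],v=.08); movel(t+[0,0,.17],v=.25)
c=J(-10,110,0); 
goto([c[0]-.02,c[1],.30],down(np.pi+JY))
m,p,d=cam("wrist"); q=overlay(m,p.copy())
A=np.radians(23); u=np.array([np.sin(A),np.cos(A)]); n=np.array([np.cos(A),-np.sin(A)])
r=np.array([45.5,135])-6*u-8*n
for e in(r+15*n,r-15*n,r-15*n-240*u,r-15*n-120*u):
    x=proj(m,J(e[0],e[1],43))[0]; cv2.drawMarker(q,tuple(int(round(a)) for a in x),(0,255,0),cv2.MARKER_TILTED_CROSS,9,1)
save("w5",q); save("w5raw",p); np.savez("w5.npz",p=p,d=d,**{k:np.array(v) for k,v in m.items()})
T=trace("wrist","long_batten")[:1]
P=unproj(m,d,T[0]["mask"]); k=np.array([[np.cos(JY),np.sin(JY)],[-np.sin(JY),np.cos(JY)]]); L=(P[:,:2]-JC[:2])@k.T*1e3
s=(P[:,2]>.039)&(P[:,2]<.048); L=L[s]; print(len(L),cv2.minAreaRect(L.astype(np.float32)),sense()["time"])
a=L@u;l=L@n; print("a",np.percentile(a,[.5,99.5])-np.array([45.5,135])@u,"l",np.percentile(l[a<20],[1,99])-np.array([45.5,135])@n)
E
python3 v.py
```

```text
7706 ((-20.913177490234375, 23.87482452392578), (240.40147399902344, 31.363325119018555), 66.04605865478516) 19.4167
a [-246.14114144   -9.65898518] l [-34.00076843  -3.74271111]
```

View pics/w5.png

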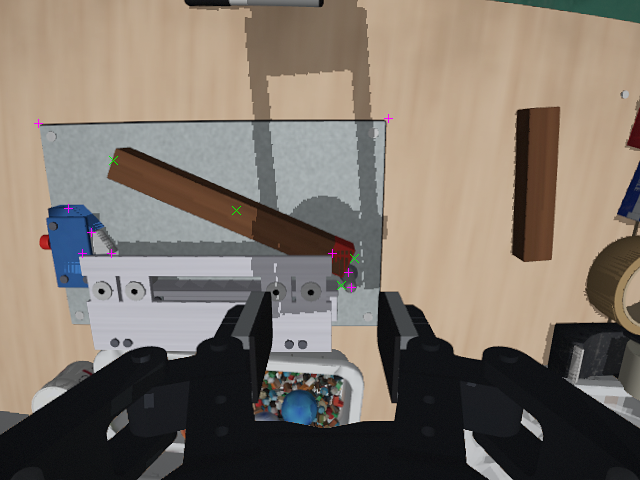

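The markers show the batten about 7 mm in front of the ideal line: centre at jig (-21, 24), slant 24°, red end about 18 mm from the post and still in front of it (px 345,255). I'll push its red half to the fence with the closed, tilted fingers, then swing it.

```bash
cat >> h.py <<'E'
TILT=np.radians(40); RT=down(JY+np.pi,-TILT); KJ=np.array([[np.cos(JY),np.sin(JY)],[-np.sin(JY),np.cos(JY)]])
def tip(x,y,z=27):   # leading edge of the shut fingers at jig x,y -> TCP
    return J(x-8.4,y,z)-.022*RT[:,2]
def where():
    """jig x of the leading edge"""
    t=np.array(sense()["tcp_pos"])+.022*RT[:,2]; l=KJ@(t[:2]-JC[:2])*1e3; return l+[8.4,0],t[2]*1e3
def rectw(n="wrist"):
    m,p,d=cam(n); P=unproj(m,d,trace(n,"long_batten")[0]["mask"]); L=(P[:,:2]-JC[:2])@KJ.T*1e3; L=L[(P[:,2]>.039)&(P[:,2]<.048)]
    return m,p,cv2.minAreaRect(L.astype(np.float32))
def ff(): return (KJ@np.array(sense()["wrist_force"])[:2]).round(1)
E
cat > p1.py <<'E'
from h import *
command_gripper(0.0)
q=solve_ik(tip(-60,85,130),RT); print(q)
goto(tip(-60,85,130),RT); movel(tip(-60,85),v=.15); print(ff(),where())
f=movel(tip(-8,85),v=.08,guard=4); print(f,ff(),where())
if not f: f=movel(tip(14,87),v=.02,guard=5); print(f,ff(),where())
print(batten_edge()[1:],sense()["time"])
E
python3 p1.py
```

```text
[0.13176335 0.22989291 2.32462539 3.3836743  0.11390862 1.36271372]Traceback (most recent call last):
  File "p1.py", line 4, in <module>
    goto(tip(-60,85,130),RT); movel(tip(-60,85),v=.15); print(ff(),where())
                              ~~~~~^^^^^^^^^^^^^^^^^^^
station.MotionError: the arm cannot follow that straight line within its joint ranges
```

```bash
cat > k.py <<'E'
from h import *
def tp(R,x,y,z=27): return J(x-8.4,y,z)-.022*R[:,2]
pts=[(-60,85,130),(-60,85,27),(22,85,27),(-60,30,27),(22,30,27)]
def scan(lbl):
  for t in(28,32,36,40,45):
    for fl in(0,1):
      for roll in (0,90):
        R=down(JY+np.pi*fl,np.radians(t)*(1-2*fl))
        if roll: R=R@np.array([[0,-1,0],[1,0,0],[0,0,1.]])
        o=[]
        for p in pts:
            q=solve_ik(tp(R,*p),R); o.append("--" if q is None else np.round(q,2).tolist())
        if any(x!="--" for x in o): print(lbl,t,fl,roll,*o)
scan("flip")
goto(J(-60,60,300)*1.0,down(JY+np.pi))
scan("norm")
E
python3 k.py
```

```text
flip 28 0 0 [0.12, 0.2, 2.14, -0.05, 0.31, 1.65] -- -- -- --
flip 28 1 0 [0.12, 0.2, 2.14, -0.05, 0.31, -1.49] -- -- -- --
flip 28 1 90 [0.12, 0.2, 2.14, -0.05, 0.31, 0.08] -- -- -- --
flip 32 0 0 [0.13, 0.2, 2.2, -0.11, 0.18, 1.71] -- -- -- --
flip 32 1 0 [0.13, 0.2, 2.2, -0.11, 0.18, -1.43] -- -- -- --
flip 32 1 90 [0.13, 0.2, 2.2, -0.11, 0.18, 0.14] -- -- -- --
flip 36 0 0 -- -- [0.12, 0.52, 2.21, 3.23, 0.22, -1.63] -- [-0.02, 0.52, 2.22, 2.85, 0.23, -1.38]
flip 36 0 90 -- -- [0.12, 0.52, 2.21, 3.23, 0.22, -0.06] -- [-0.02, 0.52, 2.22, 2.85, 0.23, 0.19]
flip 36 1 0 -- -- [0.12, 0.52, 2.21, 3.23, 0.22, 1.51] -- [-0.02, 0.52, 2.22, 2.85, 0.23, 1.76]
flip 40 0 0 [0.13, 0.23, 2.32, 3.38, 0.11, -1.78] -- [0.12, 0.56, 2.27, 3.2, 0.38, -1.6] -- [-0.03, 0.56, 2.27, 2.94, 0.39, -1.48]
flip 40 0 90 [0.13, 0.23, 2.32, 3.38, 0.11, -0.21] -- [0.12, 0.56, 2.27, 3.2, 0.38, -0.03] -- [-0.03, 0.56, 2.27, 2.94, 0.39, 0.09]
flip 40 1 0 [0.13, 0.23, 2.32, 3.38, 0.11, 1.36] -- [0.12, 0.56, 2.27, 3.2, 0.38, 1.54] -- [-0.03, 0.56, 2.27, 2.94, 0.39, 1.66]
norm 28 0 0 [0.12, 0.2, 2.14, -0.05, 0.31, 1.65] 
[... 301 characters left out ...]
.14] -- -- -- --
norm 36 0 0 -- -- [0.12, 0.52, 2.21, 3.23, 0.22, -1.63] -- [-0.02, 0.52, 2.22, 2.85, 0.23, -1.38]
norm 36 0 90 -- -- [0.12, 0.52, 2.21, 3.23, 0.22, -0.06] -- [-0.02, 0.52, 2.22, 2.85, 0.23, 0.19]
norm 36 1 0 -- -- [0.12, 0.52, 2.21, 3.23, 0.22, 1.51] -- [-0.02, 0.52, 2.22, 2.85, 0.23, 1.76]
norm 40 0 0 [0.13, 0.23, 2.32, 3.38, 0.11, -1.78] -- [0.12, 0.56, 2.27, 3.2, 0.38, -1.6] -- [-0.03, 0.56, 2.27, 2.94, 0.39, -1.48]
norm 40 0 90 [0.13, 0.23, 2.32, 3.38, 0.11, -0.21] -- [0.12, 0.56, 2.27, 3.2, 0.38, -0.03] -- [-0.03, 0.56, 2.27, 2.94, 0.39, 0.09]
norm 40 1 0 [0.13, 0.23, 2.32, 3.38, 0.11, 1.36] -- [0.12, 0.56, 2.27, 3.2, 0.38, 1.54] -- [-0.03, 0.56, 2.27, 2.94, 0.39, 1.66]
```

```bash
cat > k2.py <<'E'
from h import *
def Rm(t,phi,fl): return down(JY+np.radians(phi)+np.pi*fl,np.radians(t)*(1-2*fl))
for t in(15,20,25,30,35,40,45):
  for phi in(-60,-45,-30,0,30,45,60):
    R=Rm(t,phi,1 if abs(phi)<90 else 0); row=[]
    for y in(30,80):
        ok=""
        for x in(-70,-50,-30,-15,0,15): ok+="." if solve_ik(J(x,y,27)-.022*R[:,2],R) is None else "x"
        row.append(ok+(" ." if solve_ik(J(-50,y,110)-.022*R[:,2],R) is None else " U"))
    eff=np.degrees(np.arctan(np.tan(np.radians(t))*np.cos(np.radians(phi))))
    print(t,phi,"eff",round(eff),row)
E
python3 k2.py
```

```text
15 -60 eff 8 ['xxxxxx U', 'xxxxxx U']
15 -45 eff 11 ['xxxxxx U', 'xxxxxx U']
15 -30 eff 13 ['xxxxxx U', 'xxxxxx U']
15 0 eff 15 ['xxxxxx U', 'xxxxxx U']
15 30 eff 13 ['xxxxxx U', 'xxxxxx U']
15 45 eff 11 ['...... .', '...... U']
15 60 eff 8 ['...... .', '...... .']
20 -60 eff 10 ['xxxxxx U', 'xxxxxx U']
20 -45 eff 14 ['xxxxxx U', 'xxxxxx U']
20 -30 eff 17 ['xxxxxx U', 'xxxxxx U']
20 0 eff 20 ['xxxxxx U', 'xxxxxx U']
20 30 eff 17 ['...... U', '..xxxx U']
20 45 eff 14 ['...... .', '...... .']
20 60 eff 10 ['...... .', '...... .']
25 -60 eff 13 ['xxxxxx U', 'xxxxxx U']
25 -45 eff 18 ['xxxxxx U', 'xxxxxx U']
25 -30 eff 22 ['xxxxxx U', 'xxxxxx U']
25 0 eff 25 ['..xxxx U', '..xxxx U']
25 30 eff 22 ['...... .', '...... .']
25 45 eff 18 ['...... .', '...... .']
25 60 eff 13 ['...... .', '...... .']
30 -60 eff 16 ['xxxxxx U', 'xxxxxx U']
30 -45 eff 22 ['xxxxxx U', 'xxxxxx U']
30 -30 eff 27 ['.xxxxx U', 'xxxxxx U']
30 0 eff 30 ['xx.... U', 'x..... U']
30 30 eff 27 ['xx.... .', 'xx.... .']
30 45 eff 22 ['xx.... .', 'xx.... .']
30 60 eff 16 ['xxxxx. .', 'xxxx.. .']
35 -60 eff 19 ['xxxxxx U', 'xxxxxx U']
35 -45 eff 26 ['xxxxxx U', 'xxxxxx U']
35 -30 eff 31 ['xxx... U', '.....x U']
35 0 eff 35 ['..xxxx .', '..xxxx .']
35 30 eff 31 ['xxxxxx .', 'xxxxxx .']
35 45 eff 26 ['xxxxxx .', 'xxxxxx .']
35 60 eff 19 ['xxxxxx U', 'xxxxxx U']
40 -60 eff 23 ['xxxxxx U', 'xxxxxx U']
40 -45 eff 31 ['.....x U', 'xxxxxx U']
40 -30 eff 36 ['.xxxxx .', 'xxxxx. U']
40 0 eff 40 ['....xx U', '....xx U']
40 30 eff 36 ['.xxxxx U', '..xxxx U']
40 45 eff 31 ['xxxxxx U', 'xxxxxx U']
40 60 eff 23 ['xxxxxx U', 'xxxxxx U']
45 -60 eff 27 ['xxxxxx U', 'xxxxxx U']
45 -45 eff 35 ['...... U', '.....x U']
45 -30 eff 41 ['..xxxx U', '.xxxxx .']
45 0 eff 45 ['...... .', '...... .']
45 30 eff 41 ['..xxxx U', '...xxx U']
45 45 eff 35 ['xxxxxx U', 'xxxxxx U']
45 60 eff 27 ['xxxxxx U', 'xxxxxx U']
```

```bash
cat >> h.py <<'E'
def RTmk(t,phi,sgn):
    z=down(JY+np.radians(phi),np.radians(t))[:,2]; ey=J(0,1e3,0)-JC; y=ey-(ey@z)*z; y*=sgn/np.linalg.norm(y); return np.stack([np.cross(y,z),y,z],1)
def offs(R,hx=11,hy=15):
    """foremost tip corner relative to tip centre, and lowest corner, jig axes (mm)"""
    A=np.eye(3); A[:2,:2]=KJ; Rj=A@R
    C=np.array([Rj[:,0]*a*hx+Rj[:,1]*b*hy for a in(-1,1) for b in(-1,1)]); return C[np.argmax(C[:,0])],C[:,2].min(),Rj
E
python3 - <<'E'
from h import *
for t in(40,43,45):
  for phi in (45,40):
   for sg in(1,-1):
    R=RTmk(t,phi,sg); c,lo,Rj=offs(R); Tz=15+4-lo
    T=np.array([22.5,0,Tz])-[c[0],0,0]
    bc=[T-73*Rj[:,2]+a*38*Rj[:,0]+b*42.5*Rj[:,1] for a in(-1,1) for b in(-1,1)]
    f=np.array(bc); i=f[:,0].argmax()
    row=""
    for y in(30,80):
        for x in(-60,-40,-20,0,23):
            p=J(x-c[0],y-c[1],Tz)-.022*R[:,2]; q=solve_ik(p,R); row+="." if q is None else "x"
    q=solve_ik(J(-60-c[0],30-c[1],120)-.022*R[:,2],R)
    print(t,phi,sg,"c",c.round(1),"Tz",round(Tz,1),"cornerz",round(Tz+c[2],1),"body fwd",f.round(0).tolist(),row,None if q is None else np.round(q,2))
E
```

```text
40 45 1 c [ 12.9 -13.4  -0.3] Tz 30.5 cornerz 30.2 body fwd [[19.0, -71.0, 89.0], [-1.0, 5.0, 122.0], [-46.0, -71.0, 50.0], [-66.0, 5.0, 84.0]] .......... None
40 45 -1 c [ 12.9 -13.4  -0.3] Tz 30.5 cornerz 30.2 body fwd [[-66.0, 5.0, 84.0], [-46.0, -71.0, 50.0], [-1.0, 5.0, 122.0], [19.0, -71.0, 89.0]] xxxxxxxxxx [-0.44  0.34  2.15  1.08  0.78  0.06]
40 40 1 c [ 12.6 -13.7   0.7] Tz 30.2 cornerz 30.9 body fwd [[15.0, -69.0, 92.0], [-4.0, 9.0, 121.0], [-49.0, -69.0, 51.0], [-68.0, 9.0, 80.0]] x....xx... None
40 40 -1 c [ 12.6 -13.7   0.7] Tz 30.2 cornerz 30.9 body fwd [[-68.0, 9.0, 80.0], [-49.0, -69.0, 51.0], [-4.0, 9.0, 121.0], [15.0, -69.0, 92.0]] xxxxxxxxxx [-0.42  0.32  2.19  1.15  0.72 -0.01]
43 45 1 c [ 13.2 -13.1   0. ] Tz 31.1 cornerz 31.1 body fwd [[17.0, -72.0, 88.0], [-5.0, 2.0, 123.0], [-46.0, -72.0, 46.0], [-69.0, 2.0, 81.0]] x....xx... None
43 45 -1 c [ 13.2 -13.1   0. ] Tz 31.1 cornerz 31.1 body fwd [[-69.0, 2.0, 81.0], [-46.0, -72.0, 46.0], [-5.0, 2.0, 123.0], [17.0, -72.0, 88.0]] xxxxxxxxxx [-0.48  0.36  2.17  1.16  0.81 -0.07]
43 40 1 c [ 12.8 -13.5   1. ] Tz 30.7 
[... 325 characters left out ...]
 [ 13.3 -13.    0.2] Tz 31.5 cornerz 31.7 body fwd [[16.0, -73.0, 88.0], [-9.0, 0.0, 122.0], [-46.0, -73.0, 44.0], [-71.0, 0.0, 79.0]] xx...xxx.. None
45 45 -1 c [ 13.3 -13.    0.2] Tz 31.5 cornerz 31.7 body fwd [[-71.0, 0.0, 79.0], [-46.0, -73.0, 44.0], [-9.0, 0.0, 122.0], [16.0, -73.0, 88.0]] xxxxxxxxxx [-0.5   0.38  2.19  1.2   0.84 -0.16]
45 40 1 c [ 12.9 -13.4   1.3] Tz 31.1 cornerz 32.4 body fwd [[12.0, -71.0, 90.0], [-12.0, 5.0, 121.0], [-48.0, -71.0, 44.0], [-72.0, 5.0, 75.0]] xxxxx.xxxx None
45 40 -1 c [ 12.9 -13.4   1.3] Tz 31.1 cornerz 32.4 body fwd [[-72.0, 5.0, 75.0], [-48.0, -71.0, 44.0], [-12.0, 5.0, 121.0], [12.0, -71.0, 90.0]] xxxxx.xxxx [-0.49  0.37  2.24  1.3   0.78 -0.26]
```

```bash
cat >> h.py <<'E'
def Rroll(t,phi,rho):
    c,s=np.cos(np.radians(rho)),np.sin(np.radians(rho)); return down(JY+np.radians(phi),np.radians(t))@np.array([[c,-s,0],[s,c,0],[0,0,1.]])
E
python3 - <<'E'
from h import *
G=np.linspace(-1,1,9); res=[]
for t in(36,38,40,42,44,46):
  for phi in(0,-35,-30,-25,25,30,35,40,45):
    for rho in range(-180,180,15):
        R=Rroll(t,phi,rho); c,lo,Rj=offs(R); Tz=15+4-lo; cz=Tz+c[2]
        if cz>40: continue
        T=np.array([22.5-c[0],0,Tz])
        pts=[T-(73+h)*Rj[:,2]+a*38*Rj[:,0]+b*42.5*Rj[:,1] for h in range(0,60,6) for a in G for b in G]
        pts+=[T-h*Rj[:,2]+a*11*Rj[:,0]+b*(15+h*.25)*Rj[:,1] for h in range(0,73,6) for a in G for b in G]
        P=np.array(pts); dx=np.maximum(6.5-P[:,0],0); dz=np.maximum(np.maximum(P[:,2]-85,79-P[:,2]),0); D=np.hypot(dx,dz)
        up=P[:,2]>50  # below that: under plate legitimately
        res.append((D[up].min(),t,phi,rho,round(cz,1)))
res.sort(reverse=True); k=0
for r in res:
    d,t,phi,rho,cz=r; R=Rroll(t,phi,rho); c,lo,_=offs(R); Tz=19-lo
    ok=[solve_ik(J(x-c[0],y-c[1],Tz)-.022*R[:,2],R) for y in(30,60) for x in(-45,-20,0,23)]
    if all(o is not None for o in ok):
        o=np.array(ok); print(r,o[0].round(2),o[3].round(2)); k+=1
    if k>9: break
E
```

```text
(np.float64(11.441750019329836), 36, -25, 165, np.float64(31.5)) [0.19 0.51 2.31 4.09 0.38 0.85] [0.18 0.53 2.16 4.37 0.32 0.53]
(np.float64(11.441750019329834), 36, 25, -165, np.float64(31.5)) [-0.26  0.51  2.31  1.88  0.45  2.38] [-0.21  0.53  2.16  1.67  0.41  2.67]
(np.float64(11.44175001932983), 36, 25, 15, np.float64(31.5)) [-0.26  0.51  2.31  1.88  0.45 -0.76] [-0.21  0.53  2.16  1.67  0.41 -0.47]
(np.float64(11.441750019329826), 36, -25, -15, np.float64(31.5)) [ 0.19  0.51  2.31  4.09  0.38 -2.29] [ 0.18  0.53  2.16  4.37  0.32 -2.61]
(np.float64(10.207441786360418), 40, -30, 165, np.float64(32.7)) [0.28 0.55 2.33 4.15 0.52 0.96] [0.25 0.56 2.18 4.34 0.45 0.71]
(np.float64(10.207441786360416), 40, -30, -15, np.float64(32.7)) [ 0.28  0.55  2.33  4.15  0.52 -2.18] [ 0.25  0.56  2.18  4.34  0.45 -2.43]
(np.float64(9.586139523360378), 38, -30, -15, np.float64(32.1)) [ 0.26  0.53  2.3   4.22  0.46 -2.28] [ 0.23  0.55  2.16  4.45  0.41 -2.56]
(np.float64(9.586139523360375), 38, 30, 15, np.float64(32.1)) [-0.33  0.53  2.3   1.78  0.53 -0.8 ] [-0.26  0.55  2.16  1.62  0.49 -0.55]
(np.float64(9.586139523360373), 38, 30, -165, np.float64(32.1)) [-0.33  0.53  2.3   1.78  0.53  2.34] [-0.26  0.55  2.16  1.62  0.49  2.59]
(np.float64(9.586139523360373), 38, -30, 165, np.float64(32.1)) [0.26 0.53 2.3  4.22 0.46 0.86] [0.23 0.55 2.16 4.45 0.41 0.58]
```

```bash
cat >> h.py <<'E'
RT=Rroll(38,30,15); CO,LO,_=offs(RT); TZ=19-LO
def tip(x,y,dz=0): return J(x-CO[0],y-CO[1],TZ+dz)-.022*RT[:,2]
def where():
    t=np.array(sense()["tcp_pos"])+.022*RT[:,2]; l=KJ@(t[:2]-JC[:2])*1e3+CO[:2]; return l.round(1),(t[2]*1e3-TZ).round(1)
E
cat > p1.py <<'E'
from h import *
for dz in(100,80,60,45): 
    q=solve_ik(tip(-40,75,dz),RT)
    if q is not None: print(dz,q.round(2)); break
goto(tip(-40,75,dz),RT); movel(tip(-40,75),v=.1); print(ff(),where(),sense()["wrist_force"].round(1))
f=movel(tip(-19,75),v=.06,guard=4); print(f,ff(),where())
f=movel(tip(14,77),v=.02,guard=4); print(f,ff(),where())
m,p,d=cam("top"); save("t6",cv2.resize(p[130:280,240:460],(800,545),interpolation=cv2.INTER_CUBIC)); print(batten_edge()[1:],sense()["time"])
E
python3 p1.py
```

```text
100 [-0.2   0.27  2.21  1.24  0.49 -0.06]
[-0.  -0.3] (array([-39.4,  75. ]), np.float64(0.4)) [ 0.  -0.3 -0.3]
False [0.2 0.5] (array([-19. ,  75.1]), np.float64(0.4))
False [-3.2 -2.2] (array([13.9, 77. ]), np.float64(-0.1))
(np.float64(17.21116514711697), 'x at y=100,0,-60:', array([ 16.1, -14.9, -33.5]), 'y range', array([-99.6, 132.1])) 30.5333
```

View pics/t6.png

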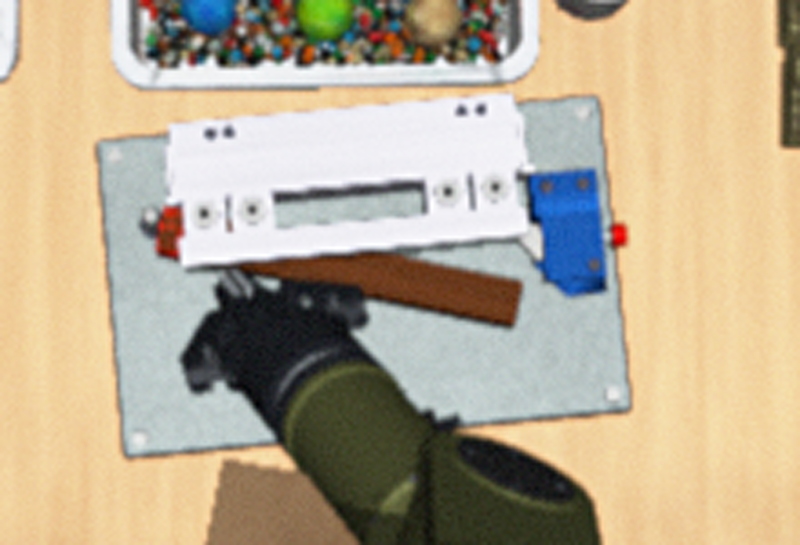

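The slant is now 17° and the red end sits at the post and fence (px 168,230). Next I shift the fingers to the middle of the batten and swing it home.

```bash
cat > p2.py <<'E'
from h import *
movel(tip(-12,66),v=.08); movel(tip(-25,20),v=.1)
f=movel(tip(-9,20),v=.06,guard=6); print(f,ff(),where())
for x,y in((4,21),(10,22),(15,23),(19,24),(22,25),(25,25),(28,25)):
    f=movel(tip(x,y),v=.025,guard=20); print(x,f,ff(),sense()["wrist_force"][2].round(1),where(),flush=True)
    if f: break
p,*r=batten_edge(); save("t7",cv2.resize(p[130:280,240:460],(800,545),interpolation=cv2.INTER_CUBIC)); print(r,sense()["time"])
E
python3 p2.py
```

```text
False [-1.  -0.4] (array([-8.9, 20.6]), np.float64(0.0))
4 False [0.2 0.6] 0.5 (array([ 4.2, 21. ]), np.float64(0.1))
10 False [-2.9 -2.2] 1.3 (array([ 9.3, 22. ]), np.float64(-0.4))
15 False [-7.8 -3.4] 2.1 (array([13. , 22.8]), np.float64(-1.0))
19 False [-2.8 -1.2] -1.0 (array([18.8, 23.9]), np.float64(-0.3))
22 False [-2.5 -1.8] -1.5 (array([22.4, 25. ]), np.float64(0.1))
25 False [-1.5 -1.7] -0.1 (array([25.3, 25. ]), np.float64(0.1))
28 False [-4.8 -2.4] -0.8 (array([27.5, 25.2]), np.float64(-0.1))
[np.float64(-0.5184623375086224), 'x at y=100,0,-60:', array([32.4, 33.3, 33.8]), 'y range', array([-109.6,  128.6])] 34.7167
```

View pics/t7.png

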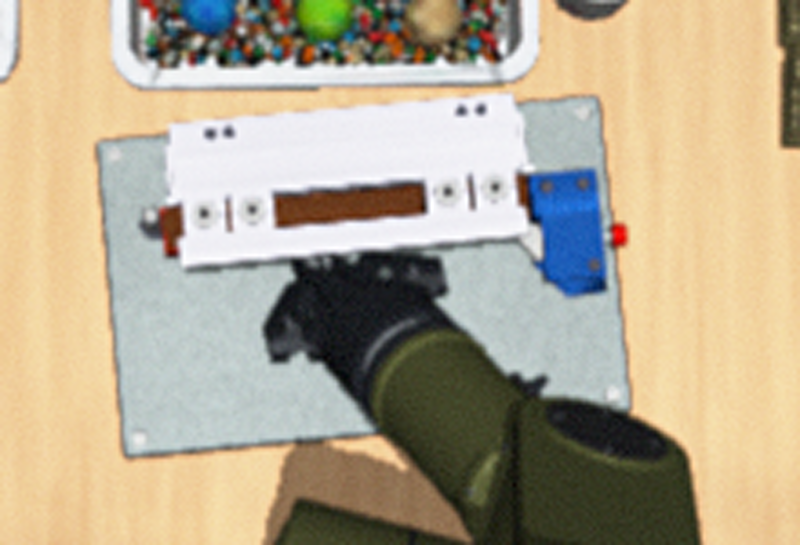

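The batten is visible right along the window under the plate, and the latch button at (620,235) is back where it was at the start. The force peaked at about 8 N and then dropped. I'll press at both ends to seat it fully, back away and check.

```bash
cat > p3.py <<'E'
from h import *
for y in(25,85,-25):
    if y!=25:
        movel(tip(12,y),v=.1)
    f=movel(tip(34,y+1),v=.04,guard=12); print(y,f,ff(),where())
    movel(tip(12,y),v=.1)
movel(tip(-42,-25),v=.12); movel(tip(-42,-25,60),v=.15)
t=np.array(sense()["tcp_pos"])
goto([.44,.03,.30],down(np.pi+JY))
m,p,d=cam("wrist"); q=p.copy(); save("w8",cv2.resize(q[150:390,110:470],(800,533),interpolation=cv2.INTER_CUBIC))
M=np.ones((480,640),bool); P=unproj(m,d,M); L=(P[:,:2]-JC[:2])@KJ.T*1e3; z=P[:,2]*1e3
s=(z>38)&(z<47)&(L[:,0]>0)&(L[:,0]<50)
for a,b in((117,128),(-112,-104)): k=s&(L[:,1]>a)&(L[:,1]<b); print(k.sum(),np.percentile(L[k],[1,99],axis=0).round(1) if k.sum() else "",np.median(z[k]))
print(sense()["time"])
E
python3 p3.py
```

```text
25 True [-2.2 -1. ] (array([27.4, 26.1]), np.float64(-2.5))
85 True [-1.2 -1. ] (array([27.4, 85.2]), np.float64(-1.2))
-25 True [-1.9 -0.5] (array([ 27.4, -23.6]), np.float64(-1.1))
0  nan
0  nan
41.2083
  return _methods._mean(a, axis=axis, dtype=dtype,
  ret = ret.dtype.type(ret / rcount)
```

View pics/w8.png

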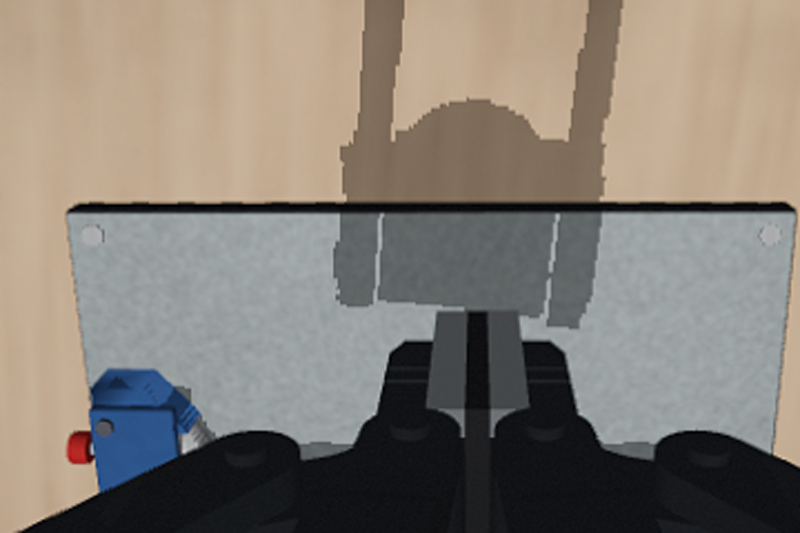

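Contact was at the same x (27.4) at all three places, so the batten is straight against the fence. The bolt nose shows out at px (205,430). One last check from the top camera with the arm clear.

Run:
```python
from h import *
goto([.40,.25,.35],down(np.pi))
m,p,d=cam("top"); P=unproj(m,d,np.ones((480,640),bool)); L=(P[:,:2]-JC[:2])@KJ.T*1e3; z=P[:,2]*1e3
c=p.reshape(-1,3)[(d>0).ravel()].astype(int); br=(c[:,0]>c[:,2]+25)&(c[:,0]<230)&(z>30)&(z<50)&(L[:,0]>0)&(L[:,0]<60)
for a,b in((118,135),(-114,-103)):
    k=br&(L[:,1]>a)&(L[:,1]<b); print(k.sum(),L[k].min(0).round(1),L[k].max(0).round(1),np.median(z[k]).round(1)) if k.sum() else print("none")
print([ (n,trace("top",n)[0]["xy"]) for n in("short_offcut","tin","blue_box")],sense()["time"])
save("t9",cv2.resize(p[150:250,260:440],(800,444),interpolation=cv2.INTER_CUBIC))
```

```text
56 [ 22.1 118.7] [ 51.6 129.1] 41.4
22 [  27.  -110.4] [  51.6 -105.2] 41.5Traceback (most recent call last):
  File "<stdin>", line 7, in <module>
IndexError: list index out of range
```

The ends span jig x 22–52 and y -110 to 129, so the batten is seated. The bolt is out and the arm is clear.

```bash
python3 -c "
from h import *
print(finish_job(),sense()['time'])"
```

```text
the job is handed in; nothing more can be done
the job is handed in; nothing more can be done
```

The long batten is seated flush along the fence, with its red end at the post and the latch out in front of its bare end. The job is handed in, but no verdict came back; my last check that the offcut, tin and box hadn't moved failed, though the arm never worked near them.

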